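# Close and clip the sample transport box

### The job

The tubes are packed, so close the sample transport box for the courier: set its lid down into the box without dropping it, then press the sprung clip at each end inwards until its hook snaps over the raised rim of the lid and holds by itself. Leave the other things on the bench where they stand.

Things in the scene. Friction and masses are not known exactly. Their poses are not given: they have to be found in the camera images.
- box: open white plastic sample transport box full of capped tubes, 150 (x) x 200 (y) x 95 mm high, walls 5 mm, inside 140 x 190 mm; tubes end 20 mm below its rim. It stands upright, is heavy and does not shift. Origin: centre of its underside, on the bench; z up. The two clips are at its short ends, at +y (clip_a) and -y (clip_b), each centred on that end
- lid: loose light grey lid of the box, about 0.3 kg, lying on the bench right way up: a plate 158 (x) x 208 (y) x 8 mm with a black plug 134 x 184 x 10 mm deep below it that fits into the box, and on top all round the edge a raised rim 6 mm wide and 8 mm high. Origin: centre of the plug's underside, 10 mm below the plate. Seated, the plate rests on the box's rim, the origin is 85 mm above the box's origin and the long sides are parallel; either way round fits
- lid_grip (a point): centre of the lid's black carrying handle, 43 mm above the lid's origin: a level bar along the lid's y, 118 mm long, 18 mm wide, 14 mm high, with 18 mm free between the bar and the plate
- clip_a (a joint): swing (rad) of the grey clip at the box's +y end: hinged 116 mm from the box's centre, 45 mm above the bench, 46 mm wide, sprung open. Rests at 0.45 to 0.6 (leaning outwards); 0 is upright; stops at -0.12. Hooked, it stays between -0.05 and 0.08 (the lid has 3 mm of play), else it springs open. Pressing the tab level inwards takes 3 N at first, 6 to 15 N at the rim; it snaps between 0 and -0.1
- clip_b (a joint): the same for the clip at the box's -y end
- clip_a_jaw (a joint): sprung steel hook at the top of clip_a (rad): 0 at rest; it is pushed up to about 0.4 as its sloping nose rides over the lid's rim and springs back to 0 behind it. With the clip upright its top is 119 mm above the bench, about 135 mm while riding over the rim, and it reaches 34 mm inwards from the clip's hinge line; at rest, open, it leaves about 10 mm beside the lid
- clip_b_jaw (a joint): the same for clip_b
- clip_a_tab (a point): middle of the outer edge of clip_a's pressing tab, a rounded lip 46 mm long (along the box's x). It swings with the clip: 103 mm above the bench and 132 mm from the box's centre at joint 0; 87 mm high and 159 mm out at joint 0.52. Press here, not on the hook above it
- clip_b_tab (a point): the same for clip_b
- wash_bottle: bystander: white bottle, 62 mm across, 190 mm tall; origin under its centre
- reagent_bottle: bystander: amber bottle with blue cap, 62 mm across, 170 mm tall; origin under its centre. One of the two bottles stands beyond the -y end of the box, the other beside the +y clip
- tip_box: bystander: pipette tip box 122 (x) x 84 (y) x 62 mm high; origin under its centre
- tube_rack: bystander: red tube rack 100 (x) x 156 (y) mm, 68 mm high with its tubes; origin under its centre
- beaker: bystander: glass beaker 66 mm across, 90 mm high; origin under its centre
- plate_stack: bystander: stack of three flat well plates, 128 (x) x 86 (y) x 42 mm high; origin under its centre

How it is judged:
By the outcome, as a careful person would: the job done as asked, in the order asked, and still so for the second after the job is handed in, with the robot touching nothing.
It also fails if it takes over 69 s, if anything falls off the work surface, if the arm or the gripper's body presses on something with over 40 N, if the wrist force passes 120 N, or if a joint passes its speed limit or range.

### The arm

A 7-joint arm with a two-finger parallel gripper is mounted at the origin on the work surface. World frame = base frame: x ahead of the robot, y to its left, z up, the work surface at z = 0. Lengths are in m, angles in rad, forces in N, time in s.
With the tool pointing down it reaches from about 0.425 to 0.875 m from the base axis. Payload 9.9 kg.
Tool frame: the origin (TCP) lies at the very end of the fingers, on their centre line; the grasp point (between the pads) lies 19 mm behind it; z points along the fingers, y is the direction in which the jaws open and shut (so a half turn about z gives the same grasp; the last joint's range is limited). The gripper opens to 85 mm and grips with 20 to 120 N. Pads are 22 mm wide; open, the fingers measure 114 mm over their backs; the gripper's body (76 mm by 85 mm) begins 54 mm behind the grasp point. The pads swing forward as they close: fully open they stand 13 mm farther back than shut.
Start: joints at [-1.229, 0.576, 0.025, 1.437, -0.015, 1.129, -0.057], TCP at [0.279, 0.615, 0.231] pointing down, gripper open.
Joint ranges: [-2.76, 2.76], [-0.34, 2.15], [-1.52, 1.57], [0.19, 2.46], [-1.09, 4.23], [0.17, 1.99], [-2.82, 2.82]. Speed limits (rad/s): [2.22, 2.22, 3.01, 3.01, 3.14, 3.14, 3.14].

### API

Orientations are given as a unit quaternion [w, x, y, z].
In Python, from rig import r gives the robot as it stands. Calls block until the motion is done:
- r.reach(position, orientation): joint-space move of the TCP to a pose.
- r.move_l(position, rotation=None, max_speed=0.15, until_force=None): straight line of the TCP; rotation=None keeps the orientation; max_speed is the mean speed in m/s. With until_force (N) it stops when the force on the tool has changed by that much, and returns True; else False.
- r.movej(angles): joint-space move.
- r.grip(opening): finger opening in m; the grip force is fixed at half the most; returns when the fingers have stopped.
- r.sleep(seconds).
- r.inverse_kinematics(position, orientation): joint angles nearest the present ones, or None.
- r.get_image(name): name is "scene" or "top"; returns (picture, depth): 480x640x3 uint8, red, green, blue; 480x640 float32, m along the optical axis (not along the pixel's ray), 0 where there is no reading.
- r.calibration(name): a dict with "vfov" (degrees; the focal length in pixels is half the picture's height over the tangent of half this angle, whatever the lens; pixels are square), "cx", "cy" (the principal point, pixels), "k1" (the pictures are not rectified: a ray, as slopes to the right and down, at radius r is drawn at 1 + k1 r^2 times it, then the intrinsics apply), "rvec" (rotation vector, rad) and "tvec" (3), from world to camera coordinates, as OpenCV has them. Camera axes: x right, y down, z forward; pixel columns grow to the right and rows downward; lengths in m; the calibration is good to about 2 mm. A picture is of the moment at which its call begins. calibration takes no time and is no camera call.
A pose or a line that the arm cannot do raises r.Unreachable and nothing moves.
- r.job_done(): hands the job in, once; it reports no verdict.
Trained networks look in the newest picture that a camera, given by its name, has taken for a name from the list of things; names that differ only in an ending like _2 or _b are one class to them, and where a whole thing is asked for, a point or a joint stands for the part that bears it (a point fixed in the world has none). Each returns a list of dicts, best first, with "score" (0 to 1); they miss things now and then, are a little off and sometimes report something else, mostly with a low value. They report only what shows in the picture. A call takes as long as a camera call.
- r.recognise(camera, target): "xyz" ([x, y, z] in m, in world coordinates, good to about 4 mm: the middle of the surface that is visible of it).
- r.tip_of(camera, target): "xyz" ([x, y, z] in m, in world coordinates, good to about 4 mm: a listed point, or the origin of a listed thing).
Readings, each from a call of its own:
- r.get_clock(): time.
- r.get_joint_pos(): joint angles.
- r.get_joint_velocities(): joint speeds.
- r.get_joint_torque(): joint torques, N m.
- r.get_ee_pos(): TCP position.
- r.get_tcp_rot(): TCP orientation.
- r.get_ft_force(): force on the tool from outside, world axes, zero at the start.
- r.get_moment(): the same for the moment, N m.
- r.get_grip_width(): finger opening in m.
Only numpy, scipy, OpenCV 4.12 (cv2) and the standard library are available. Lean on these libraries where they do the work, as an engineer would, in place of code of your own. Each camera call takes 0.05 s, during which the arm holds its last target.

## Working session

There is one attempt and no reset: what is moved stays moved. The work goes in short steps, each a Python script; the robot and the scene stay as the last script left them, time stands still between calls to the robot, and variables do not carry over. Pictures are saved under pics/ and viewed, and the job is handed in when it is done.

```bash
ls; mkdir -p pics; cat > h.py <<'E'
import numpy as np, cv2
from scipy.spatial.transform import Rotation as R
from rig import r
def cal(n):
    c=r.calibration(n); f=240/np.tan(np.radians(c["vfov"])/2)
    return c,f,R.from_rotvec(np.array(c["rvec"]).ravel()).as_matrix(),np.array(c["tvec"]).ravel()
def project(n,P):
    c,f,Rm,t=cal(n); p=np.atleast_2d(P)@Rm.T+t; s=p[:,:2]/p[:,2:]
    s=s*(1+c["k1"]*(s**2).sum(1,keepdims=True)); return s*f+[c["cx"],c["cy"]]
def cloud(n,depth):
    c,f,Rm,t=cal(n); v,u=np.mgrid[:480,:640]
    d=np.stack([(u-c["cx"])/f,(v-c["cy"])/f],-1); s=d.copy()
    for _ in range(15): s=d/(1+c["k1"]*(s**2).sum(-1,keepdims=True))
    P=np.concatenate([s*depth[...,None],depth[...,None]],-1)
    return (P-t)@Rm
def save(im,n): cv2.imwrite("pics/"+n,im[...,::-1])
def down(yaw):
    "tool z down, tool y axis at angle yaw in world xy"
    y=np.array([np.cos(yaw),np.sin(yaw),0]); z=np.array([0,0,-1.]); x=np.cross(y,z)
    q=R.from_matrix(np.stack([x,y,z],1)).as_quat(); return [q[3],q[0],q[1],q[2]]
E
python3 - <<'E'
from h import *
for n in ["scene","top"]:
    im,d=r.get_image(n); save(im,n+"0.png"); np.save(n+"0.npy",d)
    c,f,Rm,t=cal(n); print(n,c,-Rm.T@t)
    for k in ["box","lid","lid_grip","clip_a","clip_b","clip_a_tab","wash_bottle","reagent_bottle","tip_box","tube_rack","beaker","plate_stack"]:
        a=r.tip_of(n,k); print(k,[(np.round(x["xyz"],3).tolist(),round(x["score"],2)) for x in a[:3]])
print(r.get_clock(),r.get_tcp_rot())
E
```

```text
pics
scene {'vfov': 51.92742954353406, 'cx': 312.92656617769995, 'cy': 245.97193158570568, 'k1': -0.08596760505361056, 'rvec': array([ 1.91985245,  1.40599142, -0.65279771]), 'tvec': array([-0.10764849, -0.27983037,  1.82840319])} [ 1.52738059 -0.35096283  0.98837497]
box [([0.481, 0.254, 0.004], 0.55)]
lid [([0.482, -0.258, 0.002], 0.97)]
lid_grip [([0.482, -0.265, 0.041], 0.82)]Traceback (most recent call last):
  File "<stdin>", line 6, in <module>
ValueError: it knows: beaker, box, clip_a_tab, clip_b_tab, lid, lid_grip, plate_stack, reagent_bottle, tip_box, tube_rack, wash_bottle
```

```bash
python3 - <<'E'
from h import *
for n in ["scene","top"]:
    im,d=r.get_image(n); save(im,n+"0.png"); np.save(n+"0.npy",d)
    c,f,Rm,t=cal(n); print(n,-Rm.T@t)
    for k in ["box","lid","lid_grip","clip_a_tab","wash_bottle","reagent_bottle","tip_box","tube_rack","beaker","plate_stack"]:
        a=r.tip_of(n,k); print(k,[(np.round(x["xyz"],3).tolist(),round(x["score"],2)) for x in a[:3]])
print(r.get_clock(),r.get_tcp_rot())
E
```

```text
scene [ 1.52738059 -0.35096283  0.98837497]
box [([0.482, 0.252, 0.006], 0.93)]
lid [([0.483, -0.259, 0.003], 0.73)]
lid_grip [([0.482, -0.265, 0.043], 0.9), ([0.452, 0.41, 0.085], 0.32)]
clip_a_tab [([0.453, 0.412, 0.087], 0.57), ([0.481, -0.259, 0.002], 0.21)]
wash_bottle [([0.548, -0.019, -0.0], 0.69)]
reagent_bottle [([0.578, 0.456, -0.002], 0.6)]
tip_box [([0.334, 0.251, -0.002], 0.86)]
tube_rack [([0.667, -0.192, -0.0], 0.77)]
beaker [([0.332, -0.308, 0.001], 0.6)]
plate_stack [([0.628, 0.27, -0.002], 0.55)]
top [ 0.30984015 -0.04074136  1.07648749]
box [([0.484, 0.254, 0.003], 0.86)]
lid [([0.487, -0.259, 0.001], 0.89), ([0.483, -0.266, 0.046], 0.42)]
lid_grip [([0.484, -0.264, 0.046], 0.76)]
clip_a_tab [([0.454, 0.404, 0.084], 0.86), ([0.58, 0.448, -0.001], 0.22)]
wash_bottle [([0.546, -0.019, -0.002], 0.9)]
reagent_bottle [([0.58, 0.453, -0.0], 0.81)]
tip_box [([0.336, 0.254, 0.002], 0.83)]
tube_rack [([0.66, -0.196, -0.0], 0.74)]
beaker [([0.332, -0.305, 0.001], 0.96)]
plate_stack [([0.628, 0.274, -0.002], 0.63)]
1.3 [-4.76472062e-06  2.11299137e-01  9.77421441e-01  2.08998559e-05]
```

View pics/scene0.png

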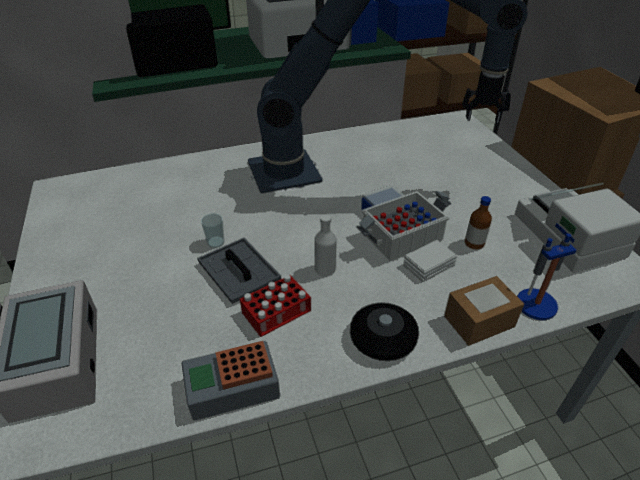

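View pics/top0.png

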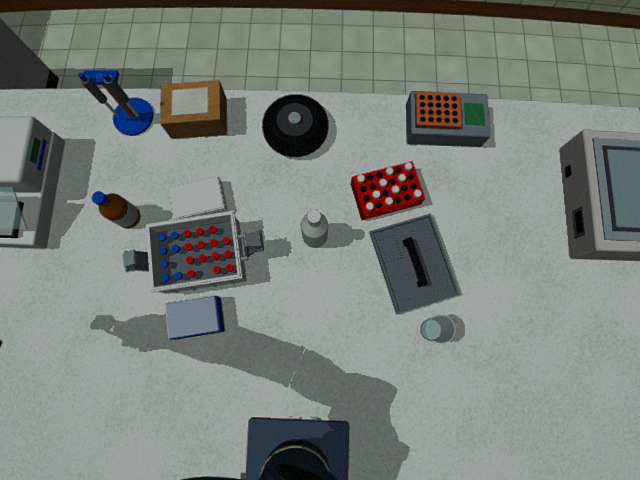

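The scene picture shows the box at about (405,225) and the lid at (238,268), lying between the beaker and the red rack. The top picture shows the box at (195,250) with clips left (135,260) and right (252,243), and the lid at (415,263). The reports agree with the picture. Next I'll refine the poses from depth.

```bash
python3 - <<'E'
from h import *
from scipy.optimize import minimize
for n in ["top","scene"]:
    d=np.load(n+"0.npy"); P=cloud(n,d); P=P[d>0]
    near=lambda c,rad:P[(np.hypot(P[:,0]-c[0],P[:,1]-c[1])<rad)]
    b=near((.0,-.5),.05) ; b=near((.48,-.1),.03); print(n,"table z",np.median(b[:,2]))
    def dist(q,h):  # signed dist to rectangle
        e=np.abs(q)-h; return np.hypot(*np.maximum(e,0).T)+np.minimum(e.max(1),0)
    def fit(pts,c,h,off,name):
        def loc(p): 
            cs,sn=np.cos(p[2]),np.sin(p[2]); return (pts[:,:2]-p[:2])@np.array([[cs,-sn],[sn,cs]])
        f=lambda p: np.minimum(np.abs(np.abs(dist(loc(p),np.array(h)-off))),.008).mean()
        best=min((minimize(f,[c[0],c[1],a],method="Nelder-Mead",options=dict(initial_simplex=np.array([[c[0],c[1],a],[c[0]+.006,c[1],a],[c[0],c[1]+.006,a],[c[0],c[1],a+.08]]),xatol=1e-5,fatol=1e-8,maxiter=600)) for a in np.arange(-.5,.51,.1)),key=lambda s:s.fun)
        print(n,name,np.round(best.x,4),best.fun,len(pts)); return best.x
    b=near((.483,.253),.15); b=b[(b[:,2]>.089)&(b[:,2]<.101)]
    fit(b,(.483,.253),(.075,.1),.0025,"box")
    b=near((.484,-.261),.15); b=b[(b[:,2]>.022)&(b[:,2]<.03)]
    fit(b,(.484,-.261),(.079,.104),.003,"lid rim")
    b=near((.484,-.261),.09); b=b[(b[:,2]>.043)&(b[:,2]<.058)]
    mu=b[:,:2].mean(0); u=np.linalg.svd(b[:,:2]-mu)[2][0]; print("handle",mu,np.arctan2(-u[0],u[1]),np.ptp((b[:,:2]-mu)@u),np.median(b[:,2]))
    for y0,nm in((.40,"a"),(.10,"b")):
        b=near((.465 if nm=="a" else .51,y0),.07); b=b[(b[:,2]>.02)&(abs(b[:,1]-.253)>.112)]
        q=b[:,2].argmax(); print("clip",nm,b.min(0),b.max(0),len(b))
E
python3 - <<'E'
from h import *
import cv2
im=cv2.imread("pics/top0.png"); cv2.imwrite("pics/topz.png",cv2.resize(im[160:350,80:340],None,fx=3,fy=3,interpolation=cv2.INTER_CUBIC))
im=cv2.imread("pics/scene0.png"); cv2.imwrite("pics/scenez.png",cv2.resize(im[160:290,340:510],None,fx=4,fy=4,interpolation=cv2.INTER_CUBIC))
E
```

```text
top table z 2.717171737461032e-05
top box [0.483  0.2524 0.1898] 0.002885829262821716 1303
top lid rim [ 0.5162 -0.2776  0.3284] 0.005676930237492315 1032
handle [ 0.48331632 -0.2609367 ] 1.8742676923732762 0.11709111915263584 0.04925319491962612
clip a [0.43081151 0.36509165 0.04870664] [0.5253611  0.41215599 0.12818712] 503
clip b [0.47314808 0.09271759 0.03595962] [0.53561663 0.14097353 0.12804529] 424
scene table z 0.0008128200223312254
scene box [0.4878 0.2508 0.1854] 0.0029952537309633253 565
scene lid rim [ 0.4573 -0.2464  0.3243] 0.006069471651902777 785
handle [ 0.49024894 -0.26171289] -1.2385311821163518 0.12180703683153335 0.04996552278690957
clip a [0.4315224  0.36913456 0.06474272] [0.4846128  0.41099224 0.12670481] 209
clip b [0.45592318 0.09063647 0.04227948] [0.53805522 0.14066688 0.12710632] 248
```

View pics/topz.png

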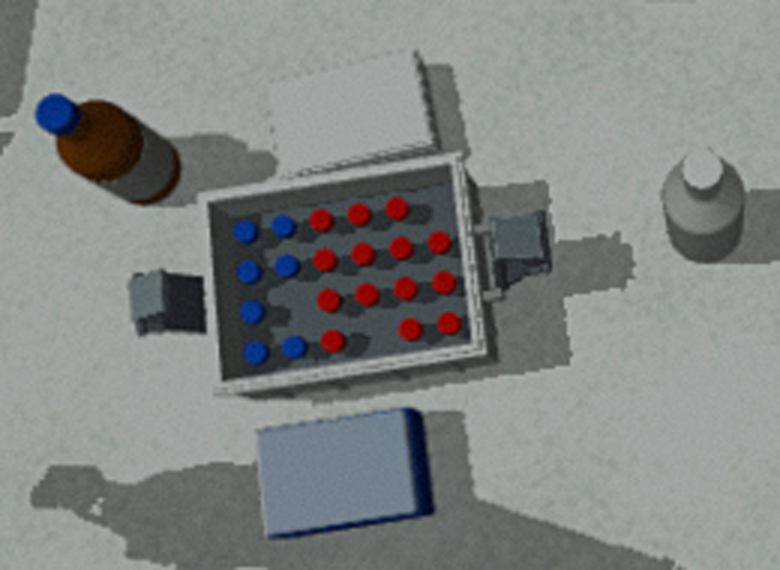

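View pics/scenez.png

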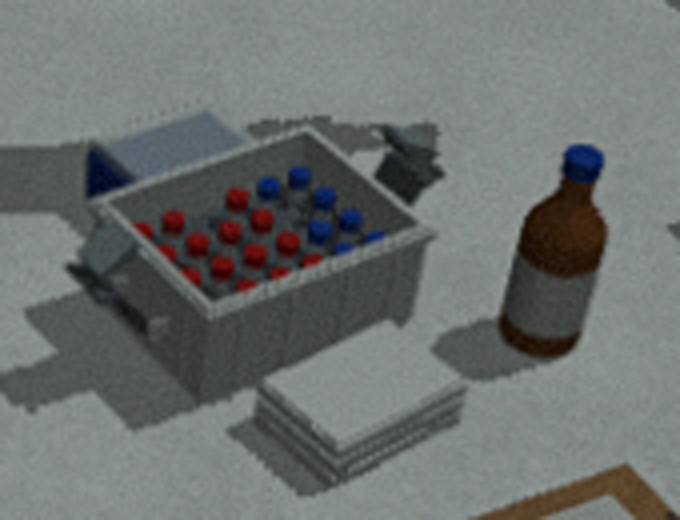

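```bash
cat > fit.py <<'E'
from h import *
from scipy.optimize import minimize
def rect(h,z,N=60):
    s=np.linspace(-.97,.97,N); a,b=h
    return np.concatenate([np.c_[a+0*s,b*s],np.c_[-a+0*s,b*s],np.c_[a*s,b+0*s],np.c_[a*s,-b+0*s]]),z
def place(p,h,z):
    q,_=rect(h,z); c,s=np.cos(p[2]),np.sin(p[2]); q=q@np.array([[c,s],[-s,c]])+p[:2]
    return np.c_[q,np.full(len(q),z)]
def fit(ims,p0,rects,sig=1.2):
    mags={}
    for n,im in ims.items():
        g=cv2.GaussianBlur(im.astype(np.float32).mean(2),(0,0),sig)
        mags[n]=np.sqrt(np.hypot(cv2.Sobel(g,cv2.CV_32F,1,0),cv2.Sobel(g,cv2.CV_32F,0,1)))
    def f(p):
        t=0
        for n,m in mags.items():
            for h,z in rects:
                uv=project(n,place(p,h,z)).astype(np.float32)
                t-=cv2.remap(m,uv[None,:,0],uv[None,:,1],cv2.INTER_LINEAR).mean()
        return t
    best=None
    for dx in(-.006,0,.006):
        for dy in(-.006,0,.006):
            for da in (-.04,0,.04):
                q=np.array(p0)+[dx,dy,da]; S=np.array([q,q+[.003,0,0],q+[0,.003,0],q+[0,0,.02]])
                s=minimize(f,q,method="Nelder-Mead",options=dict(initial_simplex=S,xatol=1e-5,fatol=1e-6))
                if best is None or s.fun<best.fun: best=s
    return best.x,best.fun
BOX=[((.075,.1),.095),((.07,.095),.095)]
LID=[((.079,.104),.026),((.073,.098),.026)]
E
python3 - <<'E'
from fit import *
ims={n:cv2.imread(f"pics/{n}0.png")[...,::-1] for n in("top","scene")}
for nm,p0,rc in(("box",(.484,.252,.188),BOX),("lid",(.484,-.261,-1.25),LID)):
    for k in (["top"],["scene"],["top","scene"]):
        p,f=fit({n:ims[n] for n in k},p0,rc); print(nm,k,np.round(p,4),f)
    for n in ims:
        o=cv2.resize(ims[n][...,::-1],None,fx=4,fy=4,interpolation=cv2.INTER_CUBIC)
        for h,z in rc:
            for u,v in project(n,place(p,h,z)): cv2.circle(o,(int(4*u+2),int(4*v+2)),1,(0,255,0),-1)
        u,v=(4*project(n,[[p[0],p[1],rc[0][1]]])[0]).astype(int)
        cv2.imwrite(f"pics/fit_{nm}_{n}.png",o[max(0,v-250):v+250,max(0,u-300):u+300])
E
cd pics; python3 -c "
import cv2,numpy as np
a=[[cv2.resize(cv2.imread(f'fit_{k}_{n}.png'),(400,300)) for n in('top','scene')] for k in('box','lid')]
cv2.imwrite('fits.png',np.vstack([np.hstack(x) for x in a]))"
```

```text
Traceback (most recent call last):
  File "fit.py", line 26, in fit
    s=minimize(f,q,method="Nelder-Mead",options=dict(initial_simplex=S,xatol=1e-5,fatol=1e-6))
  File "fit.py", line 18, in f
    uv=project(n,place(p,h,z)).astype(np.float32)
       ~~~~~~~^^^^^^^^^^^^^^^^
  File "h.py", line 8, in project
    c,f,Rm,t=cal(n); p=np.atleast_2d(P)@Rm.T+t; s=p[:,:2]/p[:,2:]
             ~~~^^^
  File "h.py", line 5, in cal
    c=r.calibration(n); f=240/np.tan(np.radians(c["vfov"])/2)
ValueError: time passes only in moves, steps and waits
[ WARN:0@0.016] global loadsave.cpp:275 findDecoder imread_('fit_box_top.png'): can't open/read file: check file path/integrity
Traceback (most recent call last):
cv2.error: OpenCV(4.12.0) /io/opencv/modules/imgproc/src/resize.cpp:4208: error: (-215:Assertion failed) !ssize.empty() in function 'resize'
```

Too many calibration reads; I'll cache them.

```bash
sed -i 's/^def cal(n)/import functools\n@functools.cache\ndef cal(n)/' h.py
cat > run.py <<'E'
from fit import *
ims={n:cv2.imread(f"pics/{n}0.png")[...,::-1] for n in("top","scene")}
for nm,p0,rc in(("box",(.484,.252,.188),BOX),("lid",(.484,-.261,-1.25),LID)):
    for k in (["top"],["scene"],["top","scene"]):
        p,f=fit({n:ims[n] for n in k},p0,rc); print(nm,k,np.round(p,4),f)
    for n in ims:
        o=cv2.resize(ims[n][...,::-1],None,fx=4,fy=4,interpolation=cv2.INTER_CUBIC)
        for h,z in rc:
            for u,v in project(n,place(p,h,z)): cv2.circle(o,(int(4*u+2),int(4*v+2)),1,(0,255,0),-1)
        u,v=(4*project(n,[[p[0],p[1],rc[0][1]]])[0]).astype(int)
        cv2.imwrite(f"pics/fit_{nm}_{n}.png",o[max(0,v-220):v+220,max(0,u-290):u+290])
a=[[cv2.resize(cv2.imread(f'pics/fit_{k}_{n}.png'),(400,300)) for n in('top','scene')] for k in('box','lid')]
cv2.imwrite('pics/fits.png',np.vstack([np.hstack(x) for x in a]))
E
python3 run.py
```

```text
box ['top'] [0.4814 0.2512 0.1902] -22.97585678100586
box ['scene'] [0.4796 0.2567 0.173 ] -17.907005310058594
box ['top', 'scene'] [0.4814 0.251  0.1902] -40.14210510253906
lid ['top'] [ 0.4799 -0.2586 -1.247 ] -19.234954833984375
lid ['scene'] [ 0.4869 -0.2612 -1.2407] -18.593875885009766
lid ['top', 'scene'] [ 0.4845 -0.2583 -1.2446] -36.37155532836914
```

View pics/fits.png

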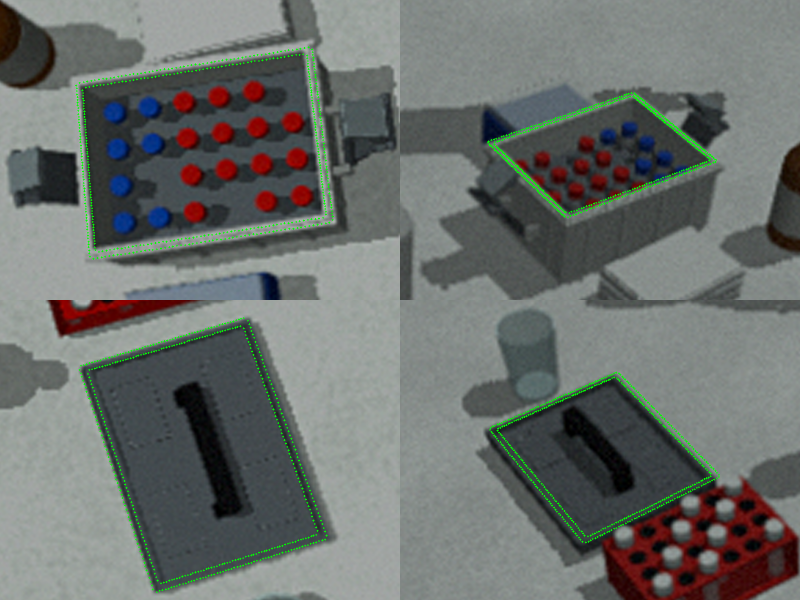

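```bash
python3 - <<'E'
from h import *
def hist(n,c,yaw,zr,half):
    d=np.load(n+"0.npy"); P=cloud(n,d)[d>0]; q=P[:,:2]-c; cs,sn=np.cos(yaw),np.sin(yaw)
    q=q@np.array([[cs,-sn],[sn,cs]]); z=P[:,2]; m=(z>zr[0])&(z<zr[1])
    for ax in(0,1):
        o=1-ax
        for s in(1,-1):
            k=m&(np.abs(q[:,o])<half[o]*.85)&(np.abs(s*q[:,ax]-half[ax])<.016)
            if ax==1: k&=np.abs(q[:,0])>.03
            v=q[k,ax]; print(n,"xy"[ax],s,len(v),np.round(np.percentile(v,[3,15,50,85,97])*1e3,1))
for n in("top","scene"):
    print("box"); hist(n,(.482,.2515),.19,(.092,.099),(.075,.1))
    print("lid"); hist(n,(.484,-.260),-1.244,(.0235,.03),(.079,.104))
    d=np.load(n+"0.npy"); P=cloud(n,d)[d>0]; q=P[:,:2]-(.484,-.26); yaw=-1.244;cs,sn=np.cos(yaw),np.sin(yaw); q=q@np.array([[cs,-sn],[sn,cs]])
    k=(P[:,2]>.045)&(P[:,2]<.055)&(np.abs(q[:,0])<.02)&(np.abs(q[:,1])<.08); v=q[k]; print("handle",np.round(np.percentile(v,[2,10,50,90,98],axis=0).T*1e3,1),np.median(P[k,2]), np.polyfit(v[:,1],v[:,0],1))
im=cv2.imread("pics/fit_box_top.png"); cv2.imwrite("pics/fbt.png",cv2.resize(im,(800,600)))
E
```

```text
box
top x 1 210 [71.9 72.6 75.1 78.5 80.7]
top x -1 241 [-77.3 -75.3 -72.1 -69.6 -68.6]
top y 1 101 [ 95.7  96.6  99.6 103.2 105. ]
top y -1 91 [-102.  -100.3  -97.   -94.2  -93.4]
lid
top x 1 179 [74.1 75.1 77.2 79.9 80.7]
top x -1 170 [-76.6 -76.  -73.8 -71.6 -71. ]
top y 1 70 [ 98.1  98.7 101.6 103.6 104.6]
top y -1 72 [-104.5 -103.6 -101.6  -99.3  -98.6]
handle [[ -8.1  -5.8   1.    8.1  10.3]
 [-56.7 -47.9  -2.2  46.7  55.8]] 0.04936403260847401 [0.02554349 0.00092763]
box
scene x 1 96 [73.1 74.9 77.9 81.1 85. ]
scene x -1 67 [-73.5 -70.9 -67.9 -65.2 -63.4]
scene y 1 31 [ 89.5  93.   96.2  99.4 101.4]
scene y -1 29 [-105.9 -103.9  -99.5  -97.5  -96.1]
lid
scene x 1 103 [75.6 76.3 79.2 81.3 82.5]
scene x -1 96 [-76.3 -74.6 -72.1 -69.4 -68.5]
scene y 1 56 [ 97.6  99.7 102.6 105.8 106.6]
scene y -1 48 [-103.4 -100.9  -97.6  -94.6  -93.8]
handle [[ -6.   -4.2   3.7  10.5  11.5]
 [-54.4 -43.8   5.3  51.6  59.3]] 0.05022712742090224 [-0.00242101  0.00327366]
```

View pics/fbt.png

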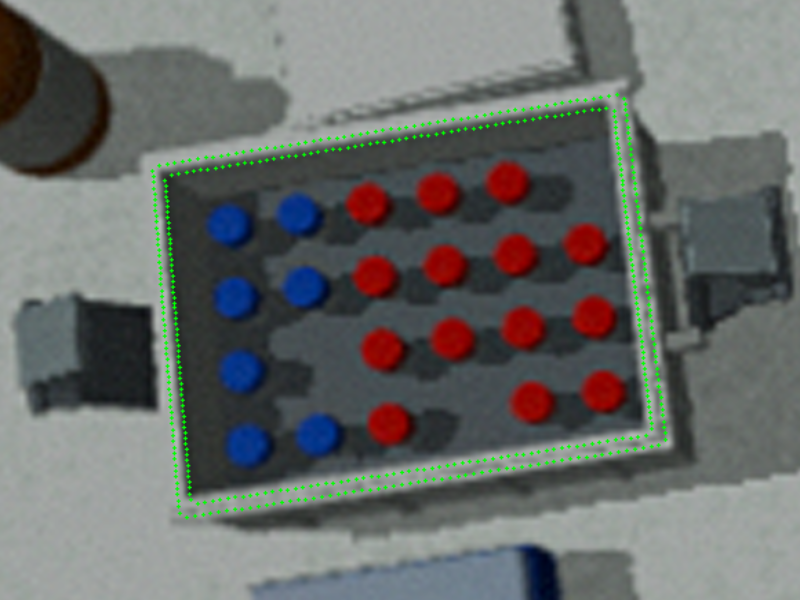

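```bash
python3 - <<'E'
from h import *
print(r.get_clock())
q=lambda p,y:(lambda a:None if a is None else np.round(a,2).tolist())(r.inverse_kinematics(p,down(y)))
for k in(0,np.pi):
    print(q([.486,-.262,.30],-1.244+k)); print(q([.486,-.262,.025],-1.244+k))
    for z in(.3,.11): print(q([.485,.252,z],.19+k), q([.485,.252,z],.19+k-np.pi))
    for y in (.15,-.15): print("clip",q([.485-y*.19*1,.252+y,.09],.19+k))
E
```

```text
1.3
[-0.24, 0.51, 1.05, 1.68, -0.47, 1.23, -0.32]
[0.16, 0.71, 0.39, 1.98, -0.49, 0.54, -0.35]
[-0.81, 0.34, 0.34, 1.68, -0.12, 1.14, -0.24] [-0.25, 0.35, -0.44, 1.66, 0.16, 1.17, 2.6]
[-0.73, 0.54, 0.25, 1.93, -0.2, 0.69, -0.17] [-0.23, 0.56, -0.5, 1.91, 0.38, 0.76, 2.38]
clip [-0.93, 0.64, 0.21, 1.79, -0.19, 0.73, -0.43]
clip [-0.47, 0.55, 0.28, 2.01, -0.25, 0.61, 0.17]
[-0.07, 0.41, 0.72, 1.67, -0.29, 1.17, 2.62]
[0.47, 0.66, -0.09, 1.97, 0.12, 0.51, 2.19]
[-0.25, 0.35, -0.44, 1.66, 0.16, 1.17, 2.6] [-0.81, 0.34, 0.34, 1.68, -0.12, 1.14, -0.24]
[-0.23, 0.56, -0.5, 1.91, 0.38, 0.76, 2.38] [-0.73, 0.54, 0.25, 1.93, -0.2, 0.69, -0.17]
clip [-0.48, 0.67, -0.51, 1.77, 0.43, 0.82, 2.13]
clip [0.03, 0.56, -0.47, 1.99, 0.39, 0.68, 2.65]
```

```bash
python3 - <<'E'
from h import *
r.reach([.50,.30,.33],down(.1)); r.reach([.52,-.02,.34],down(-.5)); r.reach([.486,-.262,.20],down(-1.244))
print(r.get_clock(),np.round(r.get_joint_pos(),2))
r.grip(.06); 
print(r.move_l([.486,-.262,.026],max_speed=.12,until_force=8),r.get_ee_pos(),r.get_ft_force())
im,d=r.get_image("scene"); save(im,"s1.png"); cv2.imwrite("pics/s1z.png",cv2.resize(im[200:340,150:350,::-1],None,fx=4,fy=4,interpolation=cv2.INTER_CUBIC))
print(r.get_clock(),np.round(r.get_joint_pos(),2))
E
```

```text
5.0833 [-0.06  0.52  0.73  1.82 -0.42  0.96 -0.4 ]
False [ 0.48634208 -0.26217891  0.02657679] [ 0.11831123 -0.4638648   0.79158183]
7.1083 [ 0.09  0.73  0.51  1.99 -0.63  0.58 -0.21]
```

View pics/s1z.png

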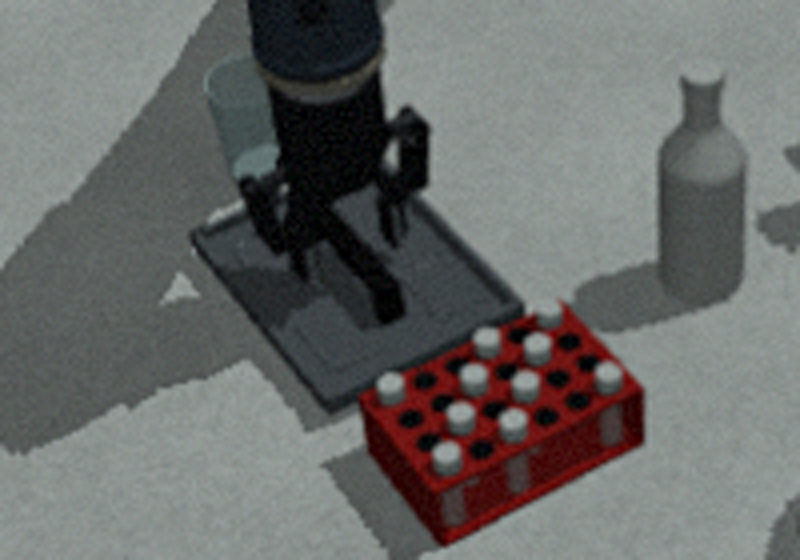

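The fingers straddle the handle bar, at about (300,265) and (395,235) in the zoom. Next I'll close on it and lift.

```bash
python3 - <<'E'
from h import *
r.grip(.0); print(r.get_grip_width(),r.get_ee_pos())
r.move_l([.486,-.262,.10],max_speed=.08); print(r.get_ft_force(),r.get_grip_width(),r.get_moment())
r.move_l([.486,-.262,.30],max_speed=.15)
print(r.get_ee_pos(),r.get_tcp_rot(),r.get_clock())
for n in("top","scene"):
    im,d=r.get_image(n); save(im,n+"2.png"); np.save(n+"2.npy",d)
a,b=[cv2.imread(f"pics/{n}2.png") for n in("top","scene")]
cv2.imwrite("pics/l2.png",np.vstack([cv2.resize(a[150:350,300:560],(800,600))[:, :],])[:600]); cv2.imwrite("pics/l2s.png",cv2.resize(b[120:330,130:410],(800,600)))
E
```

```text
0.016994617923394746 [ 0.48611058 -0.26196975  0.02634172]
[-0.61875784 -0.05163776 -2.93428372] 0.017243088923783328 [-0.02545987  0.04837555  0.01783126]
[ 0.48567315 -0.26172232  0.29923643] [-3.66146338e-04  9.86683103e-01  1.62652935e-01 -5.84681569e-04] 10.125
```

View pics/l2.png

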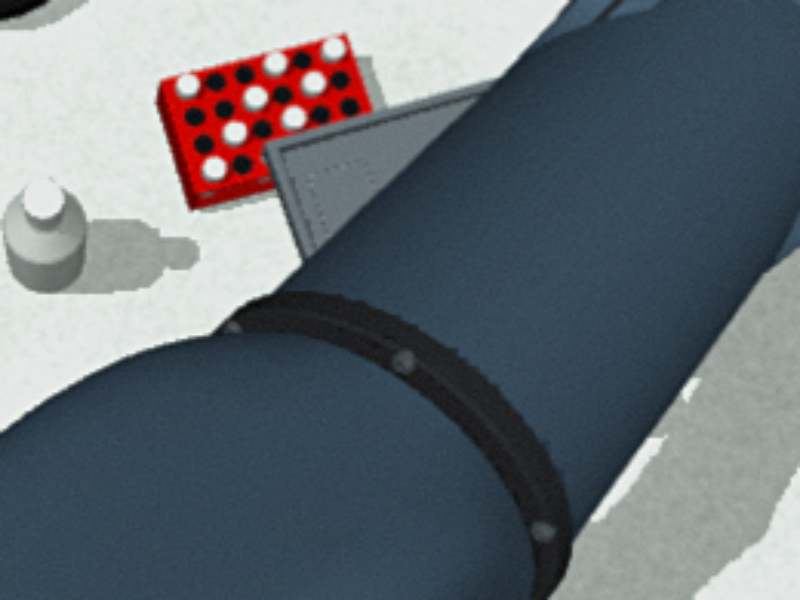

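View pics/l2s.png

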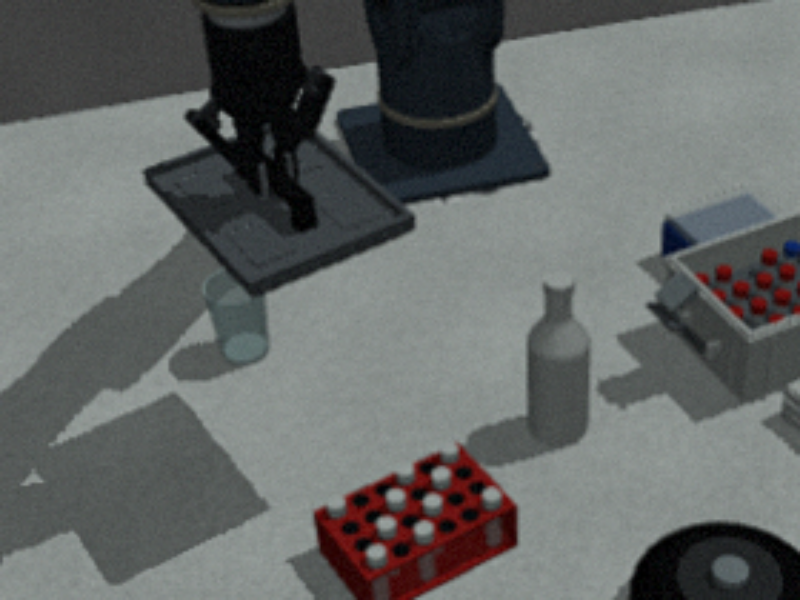

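Lid held level: in the scene zoom it spans (145,175)–(413,215), rim parallel to the bench. I'll measure where it sits relative to the TCP in the scene camera, which calibrates that camera's bias.

```bash
cat > heldlid.py <<'E'
from fit import *
def held(n,tag,p0,zt,half=(.079,.104)):
    "plane/edges of held lid rim (top z zt) from depth"
    d=np.load(f"{n}{tag}.npy"); P=cloud(n,d)[d>0]; q=P[:,:2]-p0[:2]; cs,sn=np.cos(p0[2]),np.sin(p0[2]); q=q@np.array([[cs,-sn],[sn,cs]])
    # plate top plane
    k=(np.abs(P[:,2]-(zt-.008))<.012)&(np.abs(q[:,0])<.068)&(np.abs(q[:,1])<.09)
    A=np.c_[q[k],np.ones(k.sum())]; 
    z=P[k,2]; w=np.ones(len(z),bool)
    for _ in range(5):
        c=np.linalg.lstsq(A[w],z[w],rcond=None)[0]; w=np.abs(A@c-z)<.003
    print(n,"plate plane slope x',y',z0",np.round(c,4),"expect z",zt-.008,w.sum())
    rel=P[:,2]-(np.c_[q,np.ones(len(q))]@c)
    for ax in(0,1):
        for s in(1,-1):
            k=(rel>.0055)&(rel<.012)&(np.abs(q[:,1-ax])<half[1-ax]*.9)&(np.abs(s*q[:,ax]-half[ax])<.014)
            if k.sum()>8: print(n,"xy"[ax],s,k.sum(),np.round(np.percentile(q[k,ax],[3,50,97])*1e3,1),"slope",np.round(np.polyfit(q[k,1-ax],q[k,ax],1)[0],4))
E
python3 - <<'E'
from heldlid import *
w=[-3.66e-04,9.86683103e-01,1.62652935e-01,-5.8e-04]
M=R.from_quat(w[1:]+w[:1]).as_matrix(); print(M.round(4)); yaw=np.arctan2(M[1,1],M[0,1]); print("yaw",yaw)
held("scene","2",(.4857,-.2617,-1.244),.299)
im=cv2.imread("pics/scene2.png")[...,::-1]
print(fit({"scene":im},(.487,-.262,-1.244),[((.079,.104),.299),((.073,.098),.299)]))
E
```

```text
[[ 9.471e-01  3.210e-01 -1.300e-03]
 [ 3.210e-01 -9.471e-01  5.000e-04]
 [-1.000e-03 -9.000e-04 -1.000e+00]]
yaw -1.244039114026964
scene plate plane slope x',y',z0 [ 0.0017 -0.0038  0.2907] expect z 0.291 1533
scene x 1 110 [74.2 77.9 81.5] slope -0.0086
scene x -1 91 [-78.8 -74.5 -70.8] slope -0.0009
scene y 1 124 [ 97.5 103.4 107.6] slope 0.0047
scene y -1 53 [-105.4 -100.2  -95.7] slope -0.0011
(array([ 0.5105683 , -0.26691319, -1.25088051]), np.float64(-18.654552459716797))
```

```bash
python3 - <<'E'
from heldlid import *
r.move_l([.53,.0,.305],rotation=down(-.53),max_speed=.14)
r.move_l([.485,.252,.30],rotation=down(.19),max_speed=.14)
print(r.get_clock(),r.get_grip_width(),np.round(r.get_joint_pos(),2))
r.move_l([.485,.252,.172],max_speed=.12,until_force=8)
e=r.get_ee_pos();w=r.get_tcp_rot();M=R.from_quat([w[1],w[2],w[3],w[0]]).as_matrix();print(e,np.arctan2(M[1,1],M[0,1]),r.get_ft_force(),r.get_clock())
for n in("top","scene"):
    im,d=r.get_image(n); save(im,n+"3.png"); np.save(n+"3.npy",d)
    held(n,"3",(e[0],e[1],.19),e[2])
a,b=[cv2.imread(f"pics/{n}3.png") for n in("top","scene")]
cv2.imwrite("pics/l3.png",cv2.resize(a[150:350,80:340],(800,600))); cv2.imwrite("pics/l3s.png",cv2.resize(b[140:290,340:540],(800,600)))
E
```

```text
14.25 0.016858821117800002 [-0.81  0.34  0.35  1.68 -0.13  1.14 -0.24]
[0.48544989 0.25215635 0.17265566] 0.18991819661522988 [-0.40935205  0.18239816 -3.0414535 ] 15.4667
top plate plane slope x',y',z0 [ 0.0002 -0.0007  0.1649] expect z 0.1646556599272175 2985
top x 1 127 [71.8 75.2 78.2] slope 0.006
top x -1 231 [-80.7 -77.3 -74. ] slope 0.0059
top y 1 123 [ 97.  100.5 103.6] slope -0.0013
top y -1 182 [-103.4 -100.6  -97.4] slope -0.0023
scene plate plane slope x',y',z0 [0.0069 0.001  0.164 ] expect z 0.1646556599272175 1000
scene x 1 90 [73.  78.1 82.1] slope -0.0004
scene x -1 58 [-79.6 -75.  -69.7] slope -0.0027
scene y 1 58 [ 94.6  99.4 104.2] slope -0.0197
scene y -1 73 [-108.2 -104.8 -100.4] slope 0.0014
```

View pics/l3.png

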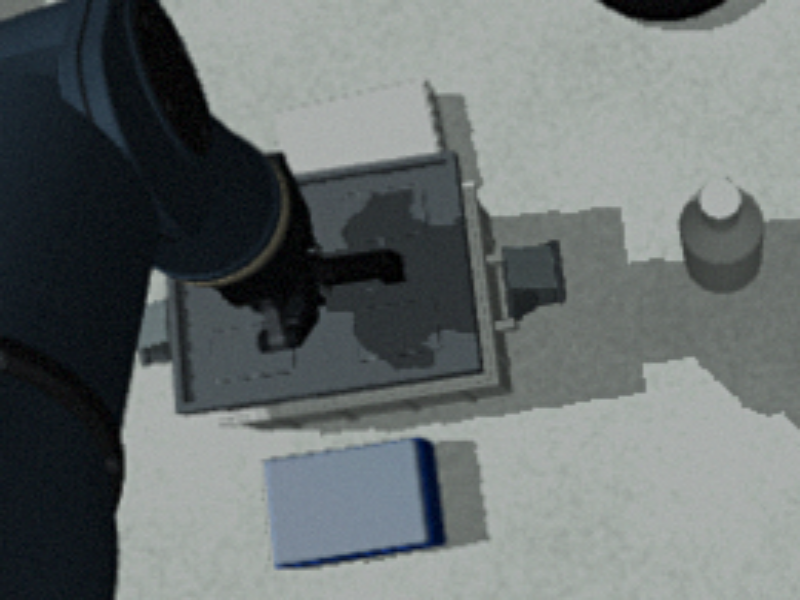

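View pics/l3s.png

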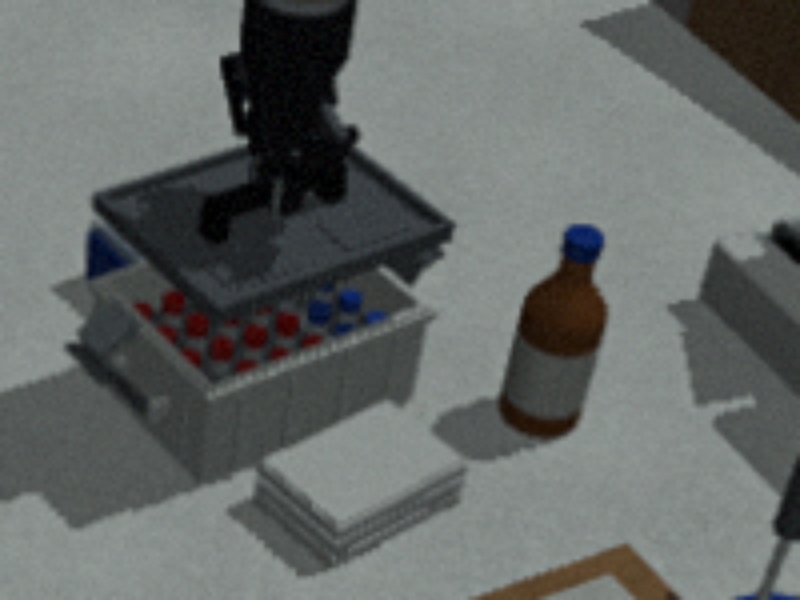

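Both cameras agree on the lid-to-box offset to within about 1 mm, so I'll shift by x' −0.5 and y' +1.2 mm and lower by feel.

```bash
python3 - <<'E'
from h import *
x,y=-.0005,.0012; c,s=np.cos(.19),np.sin(.19)
T=np.array([.485+c*x-s*y,.252+s*x+c*y]); print(T)
r.move_l([*T,.135],rotation=down(.193),max_speed=.08)
h=r.move_l([*T,.105],max_speed=.03,until_force=6)
print(h,r.get_ee_pos(),r.get_ft_force(),r.get_moment(),r.get_clock())
for n in("top","scene"):
    im,d=r.get_image(n); save(im,n+"4.png"); np.save(n+"4.npy",d)
b=cv2.imread("pics/scene4.png"); cv2.imwrite("pics/l4s.png",cv2.resize(b[140:290,340:540],(800,600)))
E
```

```text
[0.48428237 0.25308398]
True [0.48413656 0.25302322 0.11133368] [-0.43562751  0.23702192  7.8482266 ] [-0.09118995  0.28513505 -0.01124923] 16.9417
```

View pics/l4s.png

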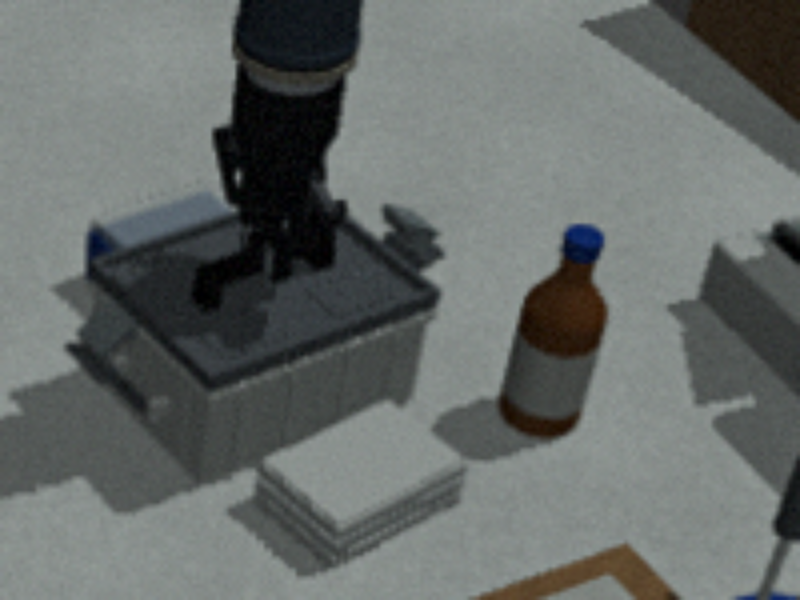

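The contact height of 0.1113 matches the seated value (0.085 + 0.026), and in the picture the plate lies flat on the box rim all round. Releasing.

```bash
python3 - <<'E'
from heldlid import *
r.grip(.05); e=r.get_ee_pos()
r.move_l([e[0],e[1],.20],max_speed=.15)
r.reach([.42,.44,.26],down(.19))
print(r.get_clock(),np.round(r.get_joint_pos(),2))
for n in("top","scene"):
    im,d=r.get_image(n); save(im,n+"5.png"); np.save(n+"5.npy",d)
    held(n,"5",(.4848,.2522,.19),.111)
    for t in("clip_a_tab","clip_b_tab"): print([(np.round(x["xyz"],3).tolist(),round(x["score"],2)) for x in r.tip_of(n,t)[:3]])
    d=np.load(n+"5.npy");P=cloud(n,d)[d>0];q=P[:,:2]-(.4845,.2525);cs,sn=np.cos(.19),np.sin(.19);q=q@np.array([[cs,-sn],[sn,cs]])
    for sg in(1,-1):
        k=(np.abs(q[:,0])<.05)&(sg*q[:,1]>.108)&(sg*q[:,1]<.18)&(P[:,2]>.06)&(P[:,2]<.14)
        print(n,sg,k.sum(),"x'",np.percentile(q[k,0],[2,98]).round(3) if k.any() else 0,"out",np.percentile(sg*q[k,1],[2,98]).round(3),"z",np.percentile(P[k,2],[2,98]).round(3))
a,b=[cv2.imread(f"pics/{n}5.png") for n in("top","scene")]
cv2.imwrite("pics/l5.png",cv2.resize(a[150:350,80:340],(800,600))); cv2.imwrite("pics/l5s.png",cv2.resize(b[140:290,340:540],(800,600)))
E
```

```text
19.0417 [-1.09  0.47  0.33  1.59 -0.16  1.11 -0.54]
top plate plane slope x',y',z0 [0.0005 0.0008 0.1037] expect z 0.10300000000000001 3626
top x 1 196 [71.  74.4 77.9] slope -0.0021
top x -1 219 [-81.3 -78.  -74.7] slope 0.0006
top y 1 150 [ 98.9 102.1 105.7] slope 0.0039
top y -1 158 [-102.5  -99.5  -96.3] slope 0.0006
[([0.452, 0.406, 0.084], 0.83)]
[([0.519, 0.094, 0.086], 0.71)]
top 1 435 x' [-0.024  0.02 ] out [0.122 0.157] z [0.061 0.126]
top -1 372 x' [-0.023  0.019] out [0.122 0.159] z [0.064 0.126]
scene plate plane slope x',y',z0 [0.001  0.0035 0.1028] expect z 0.10300000000000001 1109
scene x 1 93 [73.2 77.7 81.4] slope 0.0075
scene x -1 80 [-79.5 -74.7 -70.1] slope 0.0017
scene y 1 58 [ 95.4  99.9 104.5] slope 0.0128
scene y -1 66 [-107.4 -103.5  -99.1] slope -0.0015
[([0.452, 0.412, 0.087], 0.56)]
[([0.515, 0.093, 0.088], 0.51)]
scene 1 151 x' [-0.02   0.024] out [0.121 0.155] z [0.08  0.126]
scene -1 223 x' [-0.021  0.023] out [0.116 0.161] z [0.067 0.124]
```

View pics/l5.png

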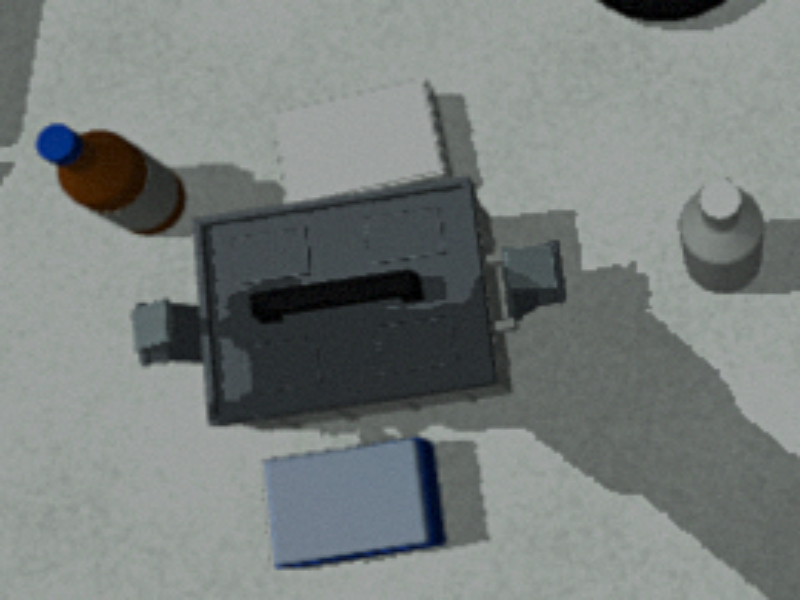

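View pics/l5s.png

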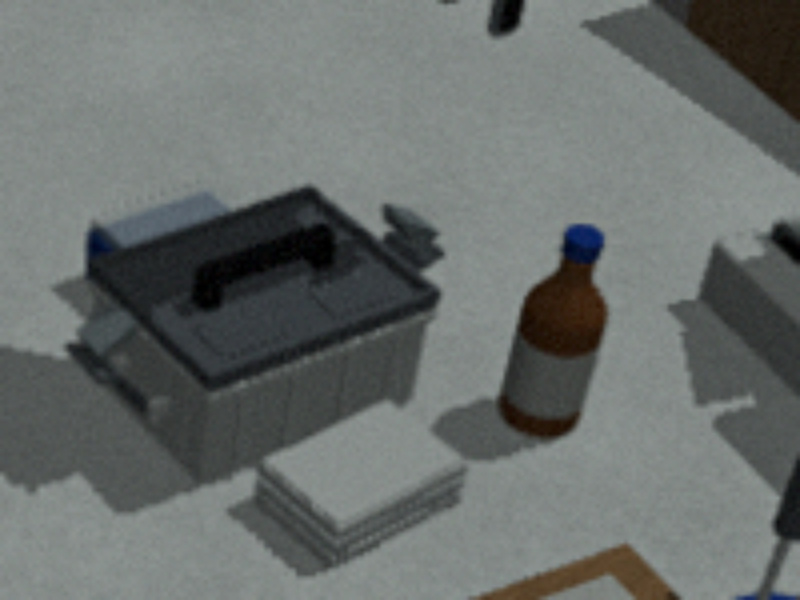

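The lid is seated flat (plate z 0.103 in both cameras). Tabs found: a at (0.452,0.408), b at (0.517,0.094), both about 159 mm out and about 86 mm high, as expected. Next I'll press clip_a.

```bash
cat > press.py <<'E'
from h import *
C=np.array([.484,.2528]); YAW=.19
ex=np.array([np.cos(YAW),np.sin(YAW),0]); ey=np.array([-np.sin(YAW),np.cos(YAW),0]); ez=np.array([0,0,1.])
def pt(sg,out,z,x=0): return (np.r_[C,0]+sg*out*ey+z*ez+x*ex).tolist()
def rot(sg,t):
    z=-sg*np.sin(t)*ey-np.cos(t)*ez; y=ex; x=np.cross(y,z)
    q=R.from_matrix(np.stack([x,y,z],1)).as_quat(); return [q[3],*q[:3]]
def status(tag):
    for n in("top","scene"):
        im,d=r.get_image(n); save(im,n+tag+".png"); np.save(n+tag+".npy",d)
        P=cloud(n,d)[d>0];q=P[:,:2]-C;q=np.c_[q@ex[:2],q@ey[:2]]
        for sg in(1,-1):
            k=(np.abs(q[:,0])<.03)&(sg*q[:,1]>.07)&(sg*q[:,1]<.19)&(P[:,2]>.113)&(P[:,2]<.14)
            k2=(np.abs(q[:,0])<.03)&(sg*q[:,1]>.105)&(sg*q[:,1]<.19)&(P[:,2]>.06)&(P[:,2]<.14)
            print(n,"ab"[sg<0],"above rim:",k.sum(),np.percentile(sg*q[k,1],[2,98]).round(3) if k.any() else "",np.percentile(P[k,2],98).round(3) if k.any() else "","outermost",np.percentile(sg*q[k2,1],98).round(3) if k2.any() else "")
    a,b=[cv2.imread(f"pics/{n}{tag}.png") for n in("top","scene")]
    cv2.imwrite(f"pics/z{tag}.png",np.hstack([cv2.resize(a[170:330,90:290],(400,320)),cv2.resize(b[160:290,350:510],(400,325))[:320]]))
def press(sg,o1,F=25,v=.03,z1=.095):
    h=r.move_l(pt(sg,o1,z1),max_speed=v,until_force=F)
    e=np.array(r.get_ee_pos())[:2]-C; print("stop",h,"out",sg*(e@ey[:2]),r.get_ee_pos()[2],r.get_ft_force(),r.get_clock()); return h
E
python3 - <<'E'
from press import *
t=np.radians(12)
r.grip(0)
print(np.round(r.inverse_kinematics(pt(1,.2,.079),rot(1,t)),2),r.get_joint_pos().round(2) if hasattr(r.get_joint_pos(),'round') else '')
r.reach(pt(1,.2,.2),rot(1,t)); r.move_l(pt(1,.2,.079),max_speed=.12,until_force=8)
print(r.get_ee_pos(),r.get_clock(),r.get_grip_width())
press(1,.172,F=4,z1=.080)
status("6")
E
```

```text
[-1.15  0.77  0.35  1.61 -0.09  0.94 -0.62] [-1.09  0.47  0.33  1.59 -0.16  1.11 -0.54]
[0.44667815 0.44950471 0.07986093] 21.4083 9.935620376248986e-05
stop False out 0.17228336859774476 0.07996811952168771 [ 0.58349047 -0.11097281 -0.3834945 ] 22.4917
top a above rim: 364 [0.103 0.188] 0.139 outermost 0.186
top b above rim: 175 [0.1   0.147] 0.127 outermost 0.159
scene a above rim: 144 [0.12  0.188] 0.138 outermost 0.183
scene b above rim: 88 [0.121 0.153] 0.125 outermost 0.161
```

View pics/z6.png

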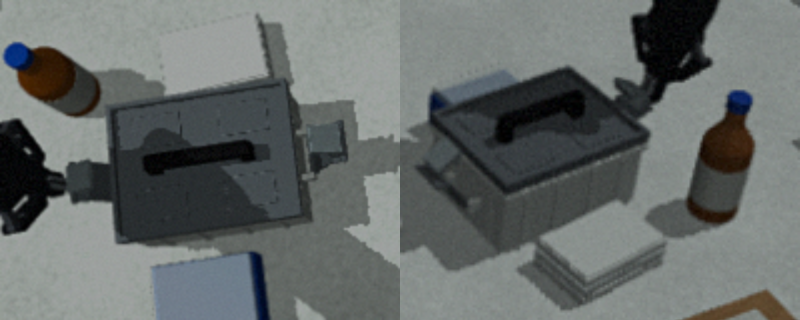

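The closed fingers stand just outside clip_a's tab ((60,183) in the left half), with the amber bottle clear. Pressing in.

```bash
python3 - <<'E'
from press import *
press(1,.148,F=14,z1=.088,v=.025)
press(1,.124,F=26,z1=.094,v=.02)
status("7")
E
```

```text
stop False out 0.14904584510099492 0.08821559716475995 [-0.80765551  5.44556105  2.35848222] 23.75
stop True out 0.13413811375584136 0.09210786186661118 [ 0.60548952  3.29070264 -0.33156133] 24.8
top a above rim: 353 [0.075 0.137] 0.139 outermost 0.14
top b above rim: 172 [0.105 0.147] 0.127 outermost 0.159
scene a above rim: 167 [0.074 0.142] 0.139 outermost 0.145
scene b above rim: 82 [0.125 0.149] 0.126 outermost 0.162
```

View pics/z7.png

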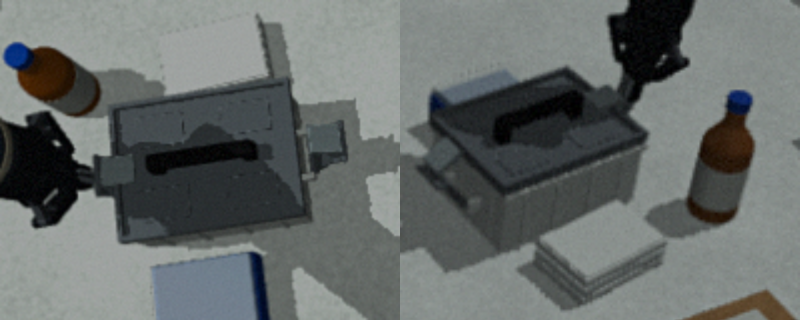

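```bash
python3 - <<'E'
from press import *
for i in range(3): print(r.get_ft_force())
r.move_l(pt(1,.150,.092),max_speed=.05)
print(r.get_ft_force())
status("8")
for n in("top","scene"): print([(np.round(x["xyz"],3).tolist(),round(x["score"],2)) for x in r.tip_of(n,"clip_a_tab")[:3]], pt(1,.132,.103))
b=cv2.imread("pics/scene8.png"); cv2.imwrite("pics/z8s.png",cv2.resize(b[160:260,400:540],(800,571),interpolation=cv2.INTER_CUBIC))
E
```

```text
[0.93940554 3.7279898  1.18846874]
[0.93940554 3.7279898  1.18846874]
[0.93940554 3.7279898  1.18846874]
[-0.42866799 -0.69699797 -0.59961977]
top a above rim: 351 [0.08  0.154] 0.139 outermost 0.157
top b above rim: 177 [0.104 0.146] 0.127 outermost 0.159
scene a above rim: 173 [0.079 0.166] 0.139 outermost 0.165
scene b above rim: 81 [0.118 0.152] 0.126 outermost 0.162
[([0.463, 0.38, 0.102], 0.78)] [0.45907062586310193, 0.38242455903547967, 0.103]
[([0.457, 0.383, 0.102], 0.5)] [0.45907062586310193, 0.38242455903547967, 0.103]
```

View pics/z8s.png

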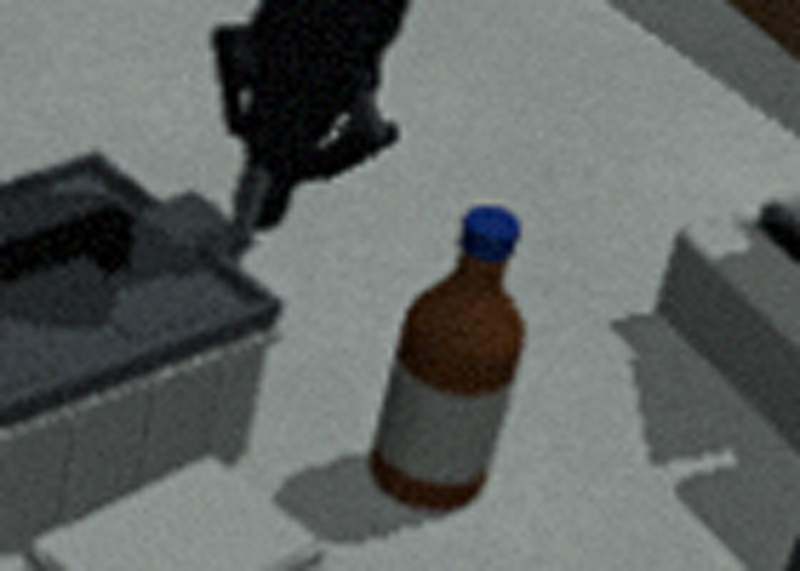

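View pics/z8.png

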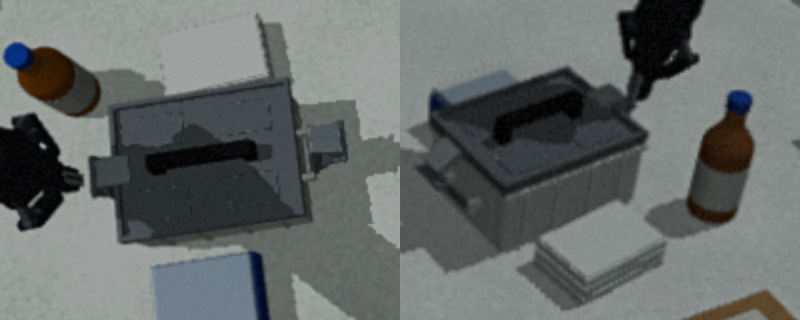

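Clip_a holds by itself: with the fingers clear and no force on the tool, its tab reads 132 mm out and 102 mm high. Now clip_b, with less tilt because the wash bottle stands beyond it.

```bash
python3 - <<'E'
from press import *
t=np.radians(7)
r.move_l(pt(1,.19,.13),max_speed=.12); r.move_l(pt(1,.17,.27),max_speed=.2)
r.reach(pt(-1,.183,.27),rot(-1,t)); print(np.round(r.get_joint_pos(),2),r.get_clock())
print(r.move_l(pt(-1,.183,.079),max_speed=.10,until_force=6),r.get_ee_pos(),r.get_ft_force())
status("9")
E
```

```text
[-0.52  0.36  0.53  1.78 -0.34  1.09  0.34] 28.375
False [0.51882236 0.07313776 0.07940367] [ 0.44055855 -0.27163037 -0.37167154]
top a above rim: 0   outermost 
top b above rim: 0   outermost 
scene a above rim: 96 [0.078 0.117] 0.122 outermost 0.129
scene b above rim: 79 [0.125 0.188] 0.129 outermost 0.188
```

View pics/z9.png

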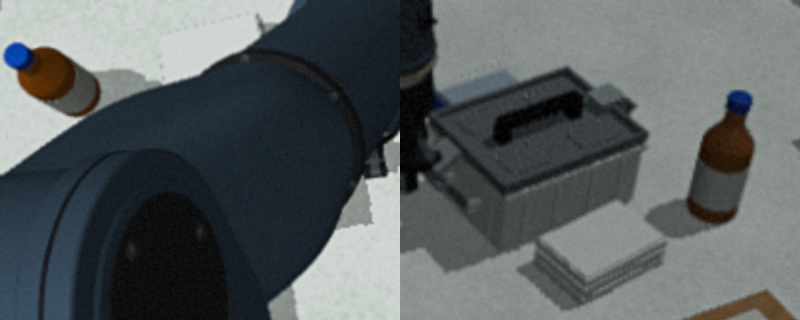

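View pics/scene9.png

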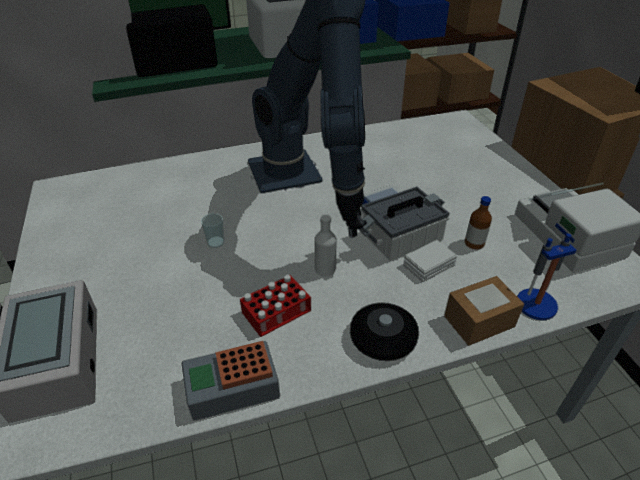

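Clip_a's hook lies over the rim (top at 0.122, about 119 expected). The fingers are between the wash bottle and clip_b, touching neither, at scene pixel (354,230). Pressing.

```bash
python3 - <<'E'
from press import *
press(-1,.148,F=14,z1=.088,v=.025)
h=press(-1,.122,F=26,z1=.094,v=.02)
r.move_l(pt(-1,.142,.092),max_speed=.04)
print(r.get_ft_force(),r.get_clock())
status("10")
for n in("scene",): print([(np.round(x["xyz"],3).tolist(),round(x["score"],2)) for x in r.tip_of(n,"clip_b_tab")[:3]], pt(-1,.132,.103))
b=cv2.imread("pics/scene10.png"); cv2.imwrite("pics/z10s.png",cv2.resize(b[160:280,310:470],(800,600),interpolation=cv2.INTER_CUBIC))
E
```

```text
stop False out 0.1488961513226363 0.08811820531115269 [ 0.50222192 -6.03837114  2.66794441] 32.125
stop True out 0.13416220803094364 0.09161292874079908 [ 1.37202972e+00 -3.85617434e+00 -1.07679497e-03] 33.1083
[ 0.38174027 -0.67040609  0.945585  ] 33.45
top a above rim: 0   outermost 
top b above rim: 0   outermost 0.128
scene a above rim: 92 [0.085 0.126] 0.122 outermost 0.132
scene b above rim: 113 [0.082 0.163] 0.14 outermost 0.162
[([0.507, 0.125, 0.104], 0.58)] [0.5089293741368981, 0.12317544096452035, 0.103]
```

View pics/z10s.png

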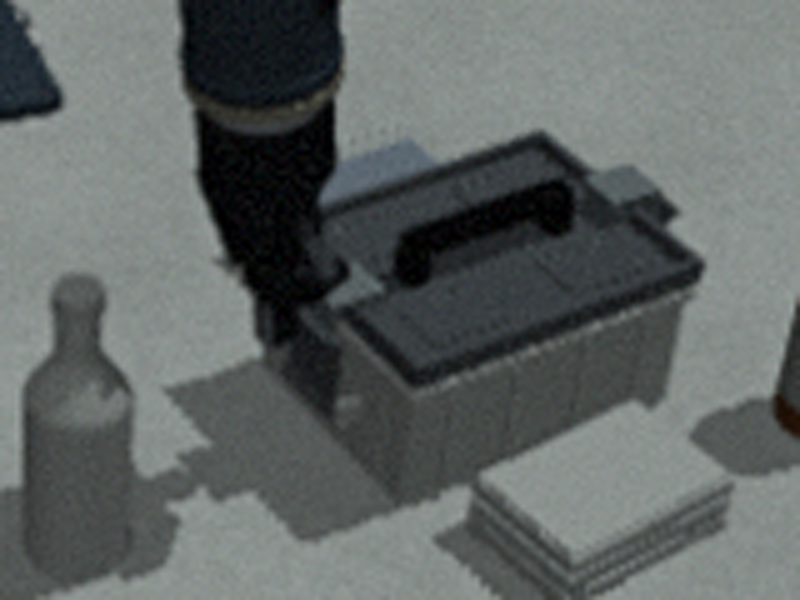

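```bash
python3 - <<'E'
from press import *
r.move_l(pt(-1,.172,.092),max_speed=.1); r.move_l(pt(-1,.175,.30),max_speed=.15)
r.reach([.46,-.12,.34],down(-.4)); r.sleep(.5)
status("11")
for n in("top","scene"):
  for k in("box","lid","clip_a_tab","clip_b_tab","wash_bottle","reagent_bottle","tip_box","tube_rack","beaker","plate_stack"):
    print(n,k,[(np.round(x["xyz"],3).tolist(),round(x["score"],2)) for x in r.tip_of(n,k)[:2]])
print(r.get_clock(),pt(1,.132,.103),pt(-1,.132,.103))
b=cv2.imread("pics/scene11.png"); cv2.imwrite("pics/z11s.png",cv2.resize(b[160:280,310:470],(800,600),interpolation=cv2.INTER_CUBIC))
E
```

```text
top a above rim: 248 [0.087 0.122] 0.124 outermost 0.135
top b above rim: 251 [0.079 0.115] 0.122 outermost 0.129
scene a above rim: 94 [0.085 0.123] 0.123 outermost 0.133
scene b above rim: 99 [0.082 0.121] 0.122 outermost 0.131
top box []
top lid [([0.487, 0.258, 0.085], 0.95)]
top clip_a_tab [([0.458, 0.385, 0.1], 0.74)]
top clip_b_tab [([0.513, 0.125, 0.106], 0.93)]
top wash_bottle [([0.546, -0.019, 0.0], 0.71)]
top reagent_bottle [([0.581, 0.452, 0.001], 0.97), ([0.487, 0.258, 0.086], 0.64)]
top tip_box [([0.337, 0.249, -0.001], 0.77), ([0.546, -0.018, -0.002], 0.5)]
top tube_rack []
top beaker [([0.33, -0.304, 0.002], 0.89)]
top plate_stack [([0.337, 0.25, 0.001], 0.7)]
scene box [([0.482, 0.255, -0.001], 0.96)]
scene lid [([0.483, 0.261, 0.087], 0.77)]
scene clip_a_tab [([0.458, 0.386, 0.101], 0.45)]
scene clip_b_tab [([0.507, 0.124, 0.106], 0.67), ([0.48, 0.254, 0.002], 0.42)]
scene wash_bottle [([0.546, -0.022, 0.0], 0.77), ([0.509, 0.123, 0.105], 0.72)]
scene reagent_bottle [([0.581, 0.456, -0.001], 0.78)]
scene tip_box [([0.334, 0.253, 0.0], 0.66)]
scene tube_rack [([0.665, -0.191, -0.001], 0.93)]
scene beaker [([0.331, -0.311, 0.001], 0.68), ([0.457, 0.388, 0.105], 0.63)]
scene plate_stack [([0.63, 0.271, -0.003], 0.78)]
38.0333 [0.45907062586310193, 0.38242455903547967, 0.103] [0.5089293741368981, 0.12317544096452035, 0.103]
```

View pics/z11s.png

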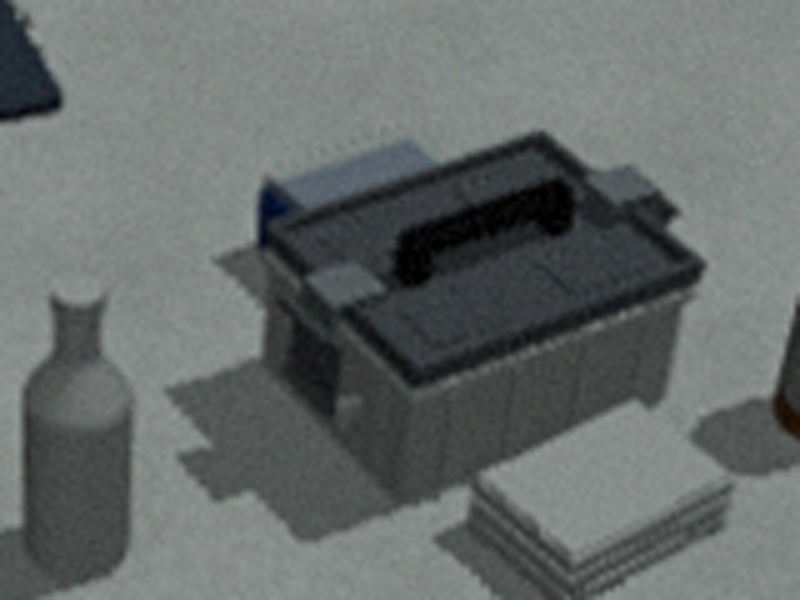

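View pics/z11.png

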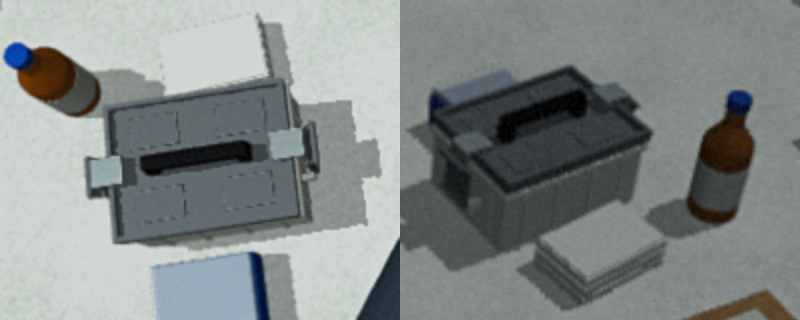

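Both hooks lie over the lid's rim ((347,285) and (625,188) in the zoom), with tops at about 0.122–0.124. The bystanders are where they started. Handing in.

```bash
python3 -c "
from rig import r
r.job_done()"
```

```text
the job is handed in; nothing more can be done
```

The transport box is closed: the lid is seated and both clips are hooked over its rim. I handed the job in at about 38 s of the 69 s allowed.

- **Lid:** I lowered it by feel and let go only when it touched at the seated height. Afterwards the plate read 103 mm high and level in both cameras.
- **Clips:** I pressed each tab inwards until the force jumped by 26 N and then dropped to about 4 N. With the arm away, the tabs read 129–135 mm out from the box centre (132 expected) and 100–106 mm high (103 expected). The hook tops read 122–124 mm against the given 119 mm and lie over the rim in both pictures. That is well below the 135 mm of a hook still riding over it.
- **Other things on the bench:** the last scene picture shows all six within about 5 mm of where they started, which is measuring noise.
- **Checks that failed or disagreed:**
  - In the last top picture the networks missed the tube rack, and what they reported as the plate stack was the tip box. The scene camera found both in place.
  - The two cameras differed by 2–4 mm throughout, which I allowed for by comparing the lid and box within each picture.

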